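Steady the swinging drop hanger and hang a board carrier on it

ROBOT

A 6-joint arm with a two-finger parallel gripper is mounted at the origin on the work surface. World frame = base frame: x ahead of the robot, y to its left, z up, the work surface at z = 0. Lengths are in m, angles in rad, forces in N, time in s.
With the tool pointing down it reaches from about 0.35 to 0.975 m from the base axis. Payload 4.9 kg.
Tool frame: the origin (TCP) lies at the very end of the fingers, on their centre line; the grasp point (between the pads) lies 19 mm behind it; z points along the fingers, y is the line along which they close (so a half turn about z gives the same grasp; the last joint's range is limited). The gripper opens to 85 mm and grips with 20 to 120 N. Pads are 22 mm wide; open, the fingers measure 114 mm over their backs; the gripper's body (76 mm by 85 mm) begins 54 mm behind the grasp point. The pads swing forward as they close: fully open they stand 13 mm farther back than shut.
Start: joints at [1.134, 0.053, 1.613, -0, 1.476, -0.119], TCP at [0.195, 0.594, 0.202] pointing down, gripper open.
Joint ranges: [-3.01, 3.01], [-1.01, 2.22], [0.06, 2.58], [-1.02, 4.17], [0.09, 2.62], [-3.14, 3.14]. Speed limits (rad/s): [2.57, 2.57, 3.14, 3.14, 3.14, 3.14].

INTERFACE

Orientations are given as a rotation vector (axis times angle).
In Python, from station import ctrl, imaging gives the robot as it stands.
- The arm moves only by the tool play_rows, never from a script. Its argument "series" is a list of rows, each a list of 3 entries, a list of its own where there are three numbers: the opening, from 0 (shut) to 1 (fully open), then the shift along the tool's x, y, z each as a share of 0.05 m, from -1 to 1, then the turn, a rotation vector about the tool's x, y, z each as a share of 8 degrees, from -1 to 1. In form: [[grip, [dx, dy, dz], [ax, ay, az]], ...]. A call has 1 to 8 rows; each row shifts and turns the commanded pose from where the row before left it, along the tool's axes as they then stand; what a row does not reach is not made up. A row lasts 1/8 s, in which the tool goes at most 62.5 mm and 10.7 degrees, less where a joint would pass 70% of its speed; a pose out of reach is approached as far as the arm can. A call with a number of a shift or a turn outside -1 to 1 is refused whole. A call with a gripper value outside its range is refused whole. The fingers move at their own pace and stop on an object; "force" is the grip in N (left out, the last holds). Time passes only in rows, so rows that do not move let the fingers close. It gives the time, the measured TCP pose, the force, the opening and the grip force at its end, in the units of the state.
- ctrl.get_obs(): the state, without advancing time (a new reading comes with each control period).
- imaging.get_image(name): name is "side" or "top"; returns a dict with "color" (400x640x3 uint8, blue, green, red), "fx", "fy", "cx", "cy" (pixels), "extrinsics" (4x4, takes a point from world to camera coordinates). Camera axes: x right, y down, z forward; pixel columns grow to the right and rows downward; lengths in m; the calibration is good to about 2 mm. A picture is of the moment at which its call begins. There is no depth.
- ctrl.finish_job(): hands the job in; it is judged then, once.
The state is a dict: "t": time; "q": joint angles; "dq": joint speeds; "effort": joint torques, N m; "tool_pos": TCP position; "tool_rot": TCP orientation; "contact_force": force on the tool from outside, world axes, zero at the start; "wrist_torque": the same for the moment, N m; "opening": finger opening in m; "grip_force": force on a finger pad.
Only numpy, scipy, OpenCV 4.12 (cv2) and the standard library are available. Lean on these libraries where they do the work, as an engineer would, in place of code of your own. Each camera call takes 0.05 s, during which the arm holds its last target. There are 200 camera calls.

TASK

The hook of the drying stand is swinging. First steady it with a touch so that it hangs still by itself, with nothing touching it; then take the wide board carrier that has an eye from the rack and hang it by its eye on the hook, letting it hang upright and still.

Things in the scene. Friction and masses are not known exactly. Their poses are not given: they have to be found in the camera images.
- hook: Wire pendant hook, 8 mm wire, 110 g. Origin: its pivot, 325 mm above the table. Swings almost without friction about its own x (0.7 s to and fro, from 20 to 30 deg), still so after a minute if left. At rest z is up: wire centre runs down to z -125, then level along -x (robot's side) for 102, then an upturned tip ending at x -110, z -109 mm. Fixed stand: level arm from 7 mm on the -x side to a post 122 mm on the +x side.
- seat (a point): Point on top of the hook's level wire where the part should hang: 75 mm along -x and 121 mm below the pivot, 35 mm short of the tip, whose top is 16 mm higher. It swings with the hook; 204 mm above the table when still. Axes as the hook's. Space below it, beside it and towards the tip is free.
- carrier: Wide board carrier with an eye, 95 to 160 g. Aluminium plate 8 (x) by 110 (y) by 62 mm high, board on both faces; on its middle an eye 50 wide up to z 118, grippable across y at z 90. Origin: centre of underside, z up. Loose in a 12 mm wide, 18 mm deep slot of a three-slot grey rack (70 mm pitch); lift straight up. Other slots: a narrow carrier (64 mm) with eye, a wide one with solid tab.
- eye (a point): Middle of the underside of the eye's top bar, 108 mm above the carrier's origin: the face that rests on the hook's wire. The eye's opening below it is 38 mm wide (y) and 46 mm high (z 62 to 108), open along x; top bar 10 mm high, side bars 6 mm. Axes as the carrier's.
There are look-alikes about, which are no part of the job. Leave any orange look-alike of the carrier alone.

How it is judged:
On the way:
1. the hook hangs still by itself: within 0.08 rad of vertical for 0.8 s, with nothing touching it (angle between hook's own z axis and vertical below 0.08 rad and contact force between hook and anything else below 0.05 N), for 0.8 s.
At the end, for the whole second after the job is handed in: The wide carrier with the eye hangs released on the hook's level wire between shank and tip (eye's top bar on the wire, within 18 mm sideways), within 0.2 rad of upright, the hook within 0.12 rad of vertical, and the carrier slower than 0.1 m/s (contact force between carrier and hook above 0.3 N and x of eye in the frame of hook between -0.11 and -0.008 m and y of eye in the frame of hook between -0.018 and 0.018 m and z of eye in the frame of hook between -0.131 and -0.106 m and angle between carrier's own z axis and vertical below 0.2 rad and angle between hook's own z axis and vertical below 0.12 rad and linear speed of carrier below 0.1 m/s); the robot touches nothing.
It also fails if it takes over 72 s, if anything falls off the work surface, if the arm or the gripper's body presses on something with over 40 N, if the wrist force passes 120 N, or if a joint passes its speed limit or range.

## Working session

There is one attempt and no reset: what is moved stays moved. The work goes in short steps, Python scripts to look and compute and a tool call to move; the robot and the scene stay as the last step left them, time stands still between calls to the robot, and variables do not carry over. Pictures are saved under pics/ and viewed, at most 10 in all, crops included, and the job is handed in when it is done.

Besides the shell and the picture viewer there is one more tool, called after "Emit:" as name([rows], argument=value, ...), one row to a line, values as JSON. play_rows: Moves the arm, as the interface text tells. Shift numbers are shares of 0.05 m and turn numbers shares of 8 degrees, none past 1 either way. Its arguments: {"type":"object","properties":{"series":{"type":"array"},"force":{"type":"number"}},"required":["series"]}

```bash
mkdir -p pics; cat > h.py <<'E'
import numpy as np, cv2
from station import ctrl, imaging
from scipy.spatial.transform import Rotation as R
def cam(n):
    d=imaging.get_image(n); return d
def ray(d,u,v):
    E=np.array(d["extrinsics"]); Rm,t=E[:3,:3],E[:3,3]
    r=Rm.T@np.array([(u-d["cx"])/d["fx"],(v-d["cy"])/d["fy"],1]); return -Rm.T@t, r/np.linalg.norm(r)
def onz(d,u,v,z):
    o,r=ray(d,u,v); return o+r*(z-o[2])/r[2]
def onplane(d,u,v,ax,val):
    o,r=ray(d,u,v); return o+r*(val-o[ax])/r[ax]
def tri(d1,p1,d2,p2):
    o1,r1=ray(d1,*p1); o2,r2=ray(d2,*p2)
    s=np.linalg.lstsq(np.c_[r1,-r2],o2-o1,rcond=None)[0]
    a,b=o1+s[0]*r1,o2+s[1]*r2; return (a+b)/2,np.linalg.norm(a-b)
def proj(d,p):
    c=np.array(d["extrinsics"])@np.r_[p,1]; return d["fx"]*c[0]/c[2]+d["cx"],d["fy"]*c[1]/c[2]+d["cy"]
E
python3 - <<'E'
from h import *
for n in("side","top"):
    d=cam(n); cv2.imwrite(f"pics/{n}0.png",d["color"]); o,r=ray(d,320,200); print(n,d["fx"],o.round(3),r.round(3))
o=ctrl.get_obs();print(o["t"],o["tool_pos"],o["tool_rot"],R.from_rotvec(o["tool_rot"]).as_matrix().round(3))
E
```

```text
side 468.4289184051015 [ 0.442 -0.999  0.717] [ 0.08   0.868 -0.491]
top 388.17544255970006 [ 0.404 -0.081  1.085] [ 0.122 -0.017 -0.992]
0.1 [0.19501447 0.59313195 0.20067663] [-4.96993797e-01 -3.10149832e+00  2.82796856e-03] [[-0.95   0.312 -0.001]
 [ 0.312  0.95  -0.002]
 [ 0.    -0.002 -1.   ]]
```

View pics/side0.png

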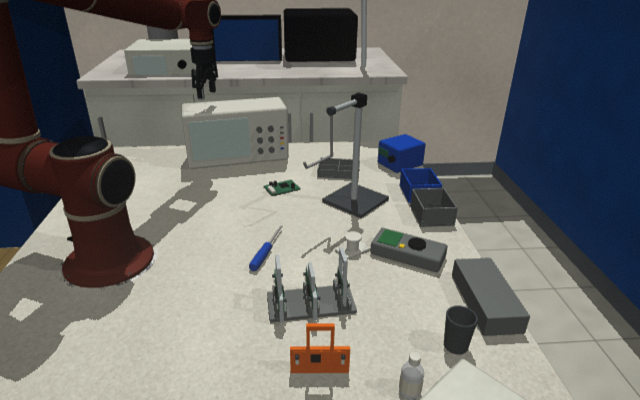

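View pics/top0.png

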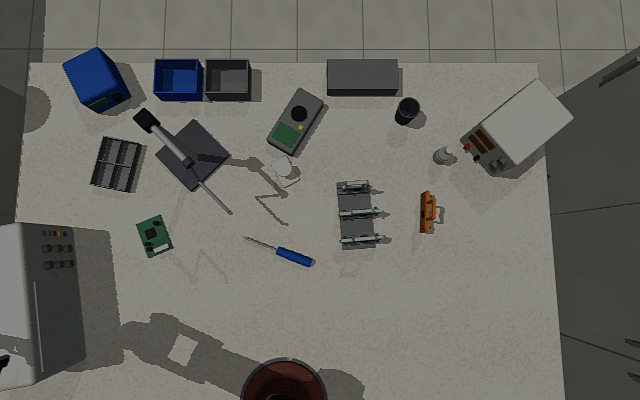

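The side view shows the hook stand (pivot ≈(331,108), post (355,150)), the rack with three edge-on carriers at (278,290), (310,290) and (343,280), and the orange look-alike at (320,350). The top view shows rack slots at (353,187), (358,213) and (360,240), the orange one at (428,212), and the hook's wire end at (230,212). Candidates for the wide eye carrier are the three slots plus the orange one, which is excluded. A close crop should settle it.

```bash
python3 - <<'E'
from h import *
s=cam("side");t=cam("top")
a=cv2.resize(s["color"][240:330,255:365],(440,360),interpolation=cv2.INTER_CUBIC)
b=cv2.resize(t["color"][170:260,320:400],(320,360),interpolation=cv2.INTER_CUBIC)
im=np.zeros((600,800,3),np.uint8); im[:360,:440]=a; im[:360,450:770]=b
c=cv2.resize(s["color"][90:180,295:375],(213,240)); im[360:,:213]=c
c=cv2.resize(t["color"][95:225,125:245],(221,240)); im[360:,220:441]=c
s=cam("side"); im[360:,450:663]=cv2.resize(s["color"][90:180,295:375],(213,240))
cv2.imwrite("pics/c1.png",im)
E
```

```text
(no output)
```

View pics/c1.png

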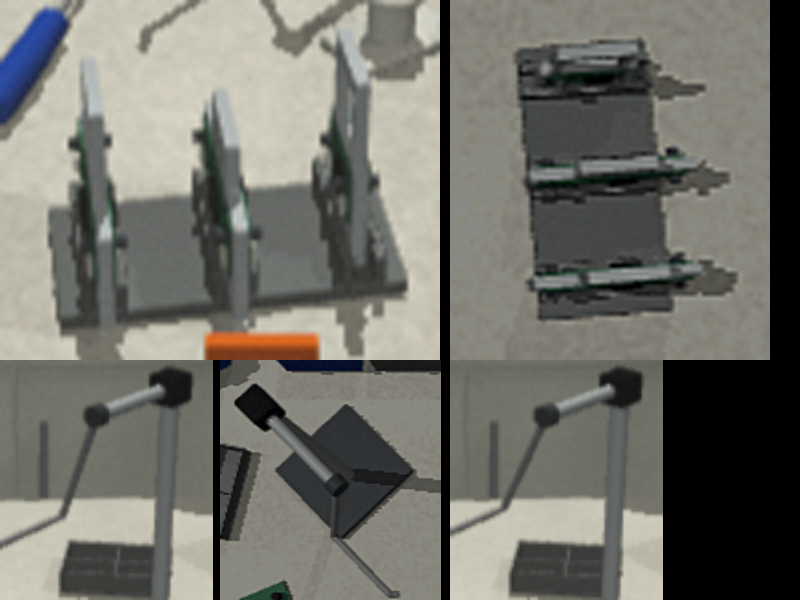

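```bash
python3 - <<'E'
from h import *
s=cam("side");t=cam("top")
im=np.zeros((600,800,3),np.uint8)
def put(c,x,y,w,h): im[y:y+h,x:x+w]=cv2.convertScaleAbs(cv2.resize(c,(w,h),interpolation=cv2.INTER_NEAREST),alpha=1.3)
put(s["color"][250:325,268:293],0,0,200,600)
put(s["color"][250:325,298:323],205,0,200,600)
put(t["color"][228:256,335:390],410,0,385,196)
put(t["color"][200:228,335:390],410,200,385,196)
put(t["color"][172:200,335:390],410,400,385,196)
cv2.imwrite("pics/c2.png",im)
for p in[(353,187),(358,213),(360,240)]: print(onz(t,*p,.13).round(3))
E
```

```text
[ 0.554 -0.18   0.13 ]
[ 0.489 -0.191  0.13 ]
[ 0.422 -0.195  0.13 ]
```

View pics/c2.png

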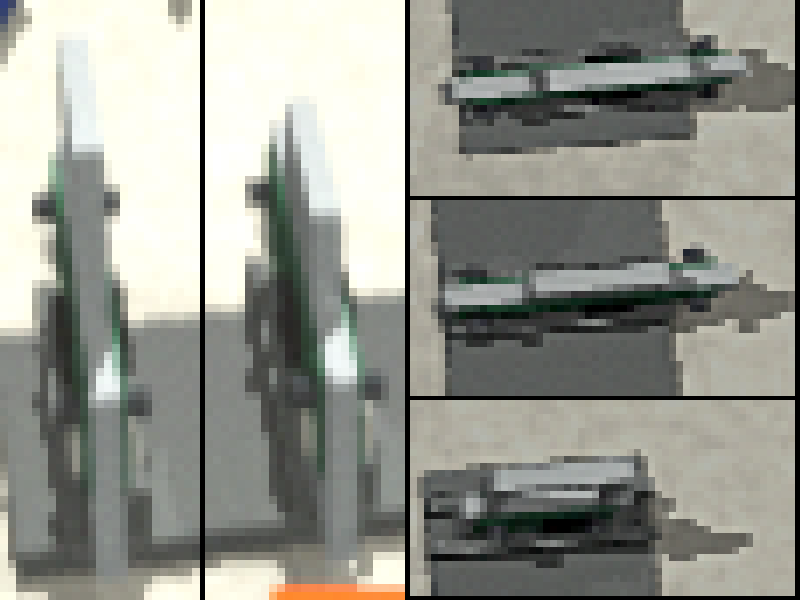

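The near slot's piece is the one: its top stands about 31 px above the plate's shoulder (≈56 mm, so z 118). The middle one's tab is only ~22 px (short solid tab), and the far one is narrow. So the wide eye carrier is the near slot, at top-view pixel (366,239).

```bash
python3 - <<'E'
from h import *
s=cam("side");t=cam("top")
P,e=tri(s,(331,110),t,(188.5,163));Q,e2=tri(s,(359.6,99.5),t,(147.8,119.5))
print("pivot",P.round(4),e,"post",Q.round(4),e2,"yaw",np.degrees(np.arctan2(*(Q-P)[[1,0]])),np.linalg.norm((Q-P)[:2]))
B,e=tri(s,(278.6,268.8),t,(377.3,238.3)); print("bar end",B.round(4),e)
a=onz(t,354.7,239.7,B[2]);b=onz(t,377.3,238.3,B[2]); print(a,b,(a+b)/2,np.degrees(np.arctan2(*(a-b)[[0,1]])),np.linalg.norm(a-b))
# rack outline
hsv=cv2.cvtColor(t["color"],cv2.COLOR_BGR2HSV)
m=((hsv[...,1]<40)&(hsv[...,2]<110)).astype(np.uint8); m[:160]=0;m[260:]=0;m[:,:325]=0;m[:,400:]=0
m=cv2.morphologyEx(m,cv2.MORPH_OPEN,np.ones((5,5)))
c=max(cv2.findContours(m,0,2)[0],key=cv2.contourArea); r=cv2.minAreaRect(c);print(r)
bx=cv2.boxPoints(r); print([onz(t,*p,.02).round(3) for p in bx])
E
```

```text
pivot [0.5742 0.1669 0.325 ] 0.0036600407913659127 post [0.6634 0.2521 0.325 ] 0.0028405831337229995 yaw 43.6651014808467 0.12335750214000323
bar end [ 0.4284 -0.2376  0.1302] 0.004330133278525179
[ 0.42310563 -0.18214397  0.13019421] [ 0.4262828  -0.23766898  0.13019421] [ 0.42469422 -0.20990648  0.13019421] -3.2749254495588316 0.05561582780487844
((356.0, 196.0), (28.0, 38.0), 90.0)
[array([ 0.585, -0.147,  0.02 ]), array([ 0.585, -0.253,  0.02 ]), array([ 0.507, -0.251,  0.02 ]), array([ 0.507, -0.146,  0.02 ])]
```

```bash
cat >> h.py <<'E'
def plan(goals,grip=1,show=True):
    """goals: list of (x,y,z,yaw of tool y in deg, rows); prints tool-axis rows, tool kept pointing down"""
    o=ctrl.get_obs(); p=np.array(o["tool_pos"]); M=R.from_rotvec(o["tool_rot"]); rows=[]
    for x,y,z,w,n in goals:
        w=np.radians(w); yv=np.array([np.cos(w),np.sin(w),0]); zv=np.array([0,0,-1.]); G=R.from_matrix(np.c_[np.cross(yv,zv),yv,zv])
        d=(np.array([x,y,z])-p)/n; rv=(M.inv()*G).as_rotvec()/n
        for _ in range(n):
            s=M.inv().apply(d)/.05; a=np.degrees(rv)/8
            rows.append([grip,[round(float(v),2) for v in s],[round(float(v),2) for v in a]])
            p=p+d; M=M*R.from_rotvec(rv)
    for r in rows: print(r, "" if max(map(abs,r[1]+r[2]))<=1 else "TOO BIG")
HX=np.array([.723,.690]); PIV=np.array([.574,.167])
E
python3 - <<'E'
from h import *
plan([(.22,.56,.36,52,4),(.50,.095,.30,-46.3,13)])
E
```

```text
[1, [-0.17, -0.12, -0.79], [-0.0, 0.0, 0.62]] 
[1, [-0.18, -0.11, -0.79], [-0.0, 0.0, 0.62]] 
[1, [-0.19, -0.09, -0.79], [-0.0, 0.0, 0.62]] 
[1, [-0.2, -0.07, -0.79], [-0.0, 0.0, 0.62]] 
[1, [-0.78, -0.3, 0.09], [0.0, 0.0, 0.95]] 
[1, [-0.81, -0.19, 0.09], [0.0, 0.0, 0.95]] 
[1, [-0.83, -0.08, 0.09], [0.0, 0.0, 0.95]] 
[1, [-0.83, 0.03, 0.09], [0.0, 0.0, 0.95]] 
[1, [-0.82, 0.13, 0.09], [0.0, 0.0, 0.95]] 
[1, [-0.8, 0.24, 0.09], [0.0, 0.0, 0.95]] 
[1, [-0.76, 0.35, 0.09], [0.0, 0.0, 0.95]] 
[1, [-0.71, 0.44, 0.09], [0.0, 0.0, 0.95]] 
[1, [-0.64, 0.53, 0.09], [0.0, 0.0, 0.95]] 
[1, [-0.57, 0.61, 0.09], [0.0, 0.0, 0.95]] 
[1, [-0.48, 0.68, 0.09], [0.0, 0.0, 0.95]] 
[1, [-0.39, 0.74, 0.09], [0.0, 0.0, 0.95]] 
[1, [-0.29, 0.78, 0.09], [0.0, 0.0, 0.95]]
```

Emit:
play_rows([
  [1,[-0.17,-0.12,-0.79],[0,0,0.62]],
  [1,[-0.18,-0.11,-0.79],[0,0,0.62]],
  [1,[-0.19,-0.09,-0.79],[0,0,0.62]],
  [1,[-0.2,-0.07,-0.79],[0,0,0.62]],
  [1,[-0.78,-0.3,0.09],[0,0,0.95]],
  [1,[-0.81,-0.19,0.09],[0,0,0.95]],
  [1,[-0.83,-0.08,0.09],[0,0,0.95]],
  [1,[-0.83,0.03,0.09],[0,0,0.95]],
], force=20)

```text
t: 1.45
tool_pos: [0.307, 0.4161, 0.3418]
tool_rot: [1.772, 2.594, 0.001]
contact_force: [-0.2, -0.5, 0.1]
opening: 0.0855
grip_force: 0.0
```

Emit:
play_rows([
  [1,[-0.82,0.13,0.09],[0,0,0.95]],
  [1,[-0.8,0.24,0.09],[0,0,0.95]],
  [1,[-0.76,0.35,0.09],[0,0,0.95]],
  [1,[-0.71,0.44,0.09],[0,0,0.95]],
  [1,[-0.64,0.53,0.09],[0,0,0.95]],
  [1,[-0.57,0.61,0.09],[0,0,0.95]],
  [1,[-0.48,0.68,0.09],[0,0,0.95]],
  [1,[-0.39,0.74,0.09],[0,0,0.95]],
])

```text
t: 2.45
tool_pos: [0.4772, 0.1291, 0.3059]
tool_rot: [2.841, 1.34, 0.001]
contact_force: [0.6, 0.2, 0.5]
opening: 0.0856
grip_force: 0.0
```

```bash
python3 - <<'E'
from h import *
plan([(.520,.115,.25,-46.3,4)])
E
```

```text
[1, [0.08, 0.21, 0.28], [0.0, -0.0, 0.21]] 
[1, [0.09, 0.21, 0.28], [0.0, -0.0, 0.21]] 
[1, [0.09, 0.2, 0.28], [0.0, -0.0, 0.21]] 
[1, [0.1, 0.2, 0.28], [0.0, -0.0, 0.21]]
```

Emit:
play_rows([
  [1,[-0.29,0.78,0.09],[0,0,0.95]],
  [1,[0,0,0],[0,0,0]],
  [1,[0,0,0],[0,0,0]],
])

```text
t: 2.82
tool_pos: [0.4975, 0.0948, 0.3015]
tool_rot: [-2.921, -1.156, -0.0]
contact_force: [-0.4, 1.2, -0.6]
opening: 0.0856
grip_force: 0.0
```

```bash
python3 - <<'E'
from h import *
plan([(.520,.115,.25,-46.3,2)])
E
```

```text
[1, [0.3, 0.01, 0.51], [-0.0, -0.0, -0.03]] 
[1, [0.3, 0.01, 0.51], [-0.0, -0.0, -0.03]]
```

Emit:
play_rows([
  [1,[0.3,0.01,0.51],[0,0,-0.03]],
  [1,[0.3,0.01,0.51],[0,0,-0.03]],
  [1,[0,0,0],[0,0,0]],
  [1,[0,0,0],[0,0,0]],
])

```text
t: 3.32
tool_pos: [0.5201, 0.1149, 0.2516]
tool_rot: [2.915, 1.169, 0.002]
contact_force: [0.0, 0.2, -0.6]
opening: 0.0852
grip_force: 0.0
```

```bash
python3 - <<'E'
from h import *
F=[];T=[]
for i in range(16):
    T.append(ctrl.get_obs()["t"]); d=cam("side"); F.append(d["color"])
G=np.array([cv2.cvtColor(f,cv2.COLOR_BGR2GRAY) for f in F]).astype(int); med=np.median(G,0)
HY=np.array([-.690,.723])
def hp(x,y,z): return np.r_[PIV+HX*x+HY*y,.325+z]
u0,v0=proj(d,hp(0,0,-.085)); print("rest px",u0,v0,"pivot",proj(d,PIV.tolist()+[.325]))
v=int(round(v0)); D=np.abs(G-med).sum(0)
th=np.radians(np.arange(-40,41)); 
for t,g in zip(T,G):
    sc=[]
    for a in th:  # sample the image difference along the shank at each swing angle
        q=[proj(d,hp(0,r*np.sin(a),-r*np.cos(a))) for r in np.linspace(.04,.115,20)]
        sc.append(np.mean([med[round(y),round(x)]-g[round(y),round(x)] for x,y in q]))
    k=int(np.argmax(sc)); print(round(t,3),round(np.degrees(th[k])),round(sc[k]))
cv2.imwrite("pics/c3.png",cv2.resize(F[-1][60:240,230:430],(800,600)))
o=ctrl.get_obs();print(o["t"],o["tool_pos"])
E
```

```text
rest px 329.5550626102578 140.61742569512813 pivot (np.float64(330.2370501977212), np.float64(110.1275803560122))
3.325 -17 67
3.375 -6 69
3.425 5 54
3.475 15 43
3.525 22 32
3.575 24 31
3.625 19 31
3.675 12 48
3.725 0 62
3.775 -10 69
3.825 -20 66
3.875 -25 65
3.925 -25 65
3.975 -21 65
4.025 -12 69
4.075 -2 65
4.125 [0.52019673 0.11428428 0.25025757]
```

View pics/c3.png

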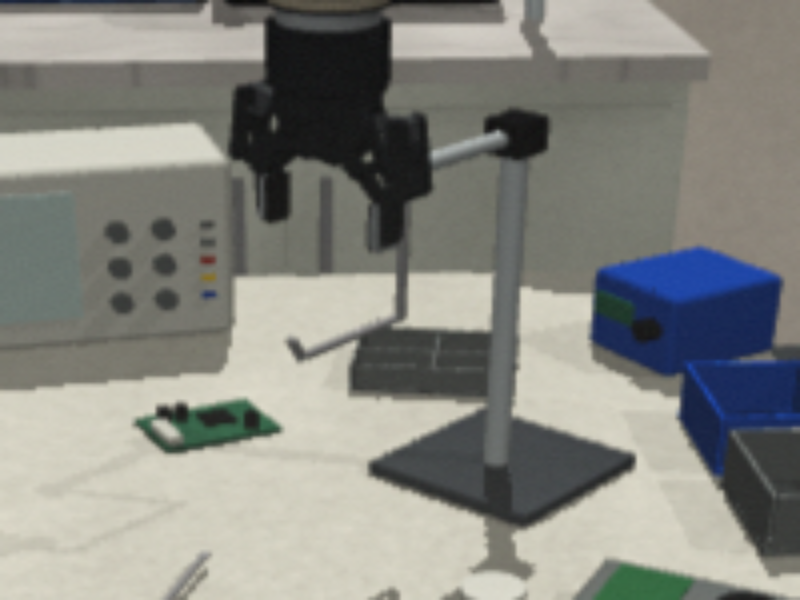

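The side view shows the gripper straddling the hook's seat area with the hook swinging freely under the fingers (shank bottom at crop (402,318)). The swing is ±25°, centred on 0 in my frame, with period ≈0.69 s. I'll drop in at the 4.43 s crossing.

```bash
python3 -c "
from h import *
cam('side');print(ctrl.get_obs()['t'])"
```

```text
4.175
```

Emit:
play_rows([
  [1,[0,0,0],[0,0,0]],
  [1,[0,0,1],[0,0,0]],
  [1,[0,0,0.46],[0,0,0]],
  [0.3,[0,0,0],[0,0,0]],
  [0,[0,0,0],[0,0,0]],
  [0,[0,0,0],[0,0,0]],
  [0,[0,0,0],[0,0,0]],
  [0,[0,0,0],[0,0,0]],
], force=20)

```text
t: 5.18
tool_pos: [0.5205, 0.1143, 0.1779]
tool_rot: [2.916, 1.167, 0.001]
contact_force: [-0.4, 0.6, -0.8]
opening: -0.0001
grip_force: 0.0
```

```bash
python3 -c "
from h import *
d=cam('side');cv2.imwrite('pics/c4.png',cv2.resize(d['color'][80:200,270:390],(600,600)));o=ctrl.get_obs();print(o['t'],o['tool_pos'],o['opening'],o['grip_force'])"
```

```text
5.225 [0.52039064 0.11431557 0.17771608] 2.5155432628004312e-05 0.0
```

View pics/c4.png

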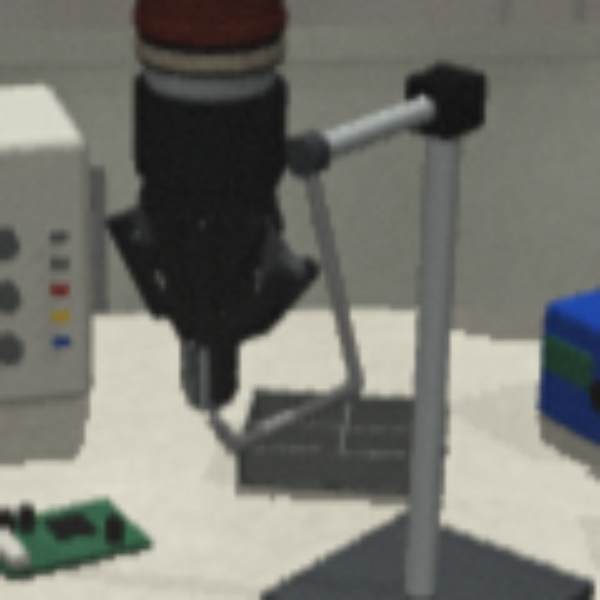

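The fingers shut empty, and the hook is on the camera side of them, bouncing on the shut fingers. I'll watch its angle.

```bash
cat >> h.py <<'E'
HY=np.array([-.690,.723])
def hp(x,y,z): return np.r_[PIV+HX*x+HY*y,.325+z]
def angles(n):
    F=[];T=[]
    for i in range(n): T.append(ctrl.get_obs()["t"]); d=cam("side"); F.append(cv2.cvtColor(d["color"],cv2.COLOR_BGR2GRAY).astype(int))
    th=np.radians(np.arange(-40,41,1)); out=[]
    for t,g in zip(T,F):
        sc=[]
        for a in th:
            s=0
            for r in np.linspace(.06,.112,16):
                x,y=proj(d,hp(0,r*np.sin(a),-r*np.cos(a))); x,y=round(x),round(y); s+=min(g[y,x-4],g[y,x+4])-g[y,x]
            sc.append(s/16)
        k=int(np.argmax(sc)); out.append((round(t,3),round(np.degrees(th[k])),round(sc[k])))
    return out
E
python3 -c "
from h import *
print(angles(14))"
```

```text
[(5.225, -25, 70), (5.275, -25, 70), (5.325, -22, 63), (5.375, -14, 58), (5.425, -3, 43), (5.475, 9, 2), (5.525, 27, 2), (5.575, 27, 2), (5.625, 27, 2), (5.675, 27, 2), (5.725, 28, 2), (5.775, -5, 48), (5.825, -14, 59), (5.875, -22, 65)]
```

```bash
python3 -c "
from h import *
d=cam('side');o=ctrl.get_obs()
print('tcp',proj(d,o['tool_pos']),'corner',proj(d,hp(0,0,-.125)),'tip',proj(d,hp(-.11,0,-.109)), 'lvl end',proj(d,hp(-.102,0,-.125)),'seat',proj(d,hp(-.075,0,-.121)))
for a in(-25,25):
  a=np.radians(a);f=lambda x,r:proj(d,hp(x,r*np.sin(a),-r*np.cos(a)));print(f(0,.125),f(-.102,.125),f(-.11,.109))
cv2.imwrite('pics/c5a.png',d['color']);t=cam('top')
im=np.hstack([cv2.resize(d['color'][100:190,280:360],(400,450)),cv2.resize(t['color'][130:220,160:240],(400,450))]);cv2.imwrite('pics/c5.png',im)
print(o['t'],proj(t,hp(-.11,0,-.109)),proj(t,hp(0,0,0)))"
```

```text
tcp (np.float64(310.89278598035486), np.float64(170.75763950276473)) corner (np.float64(329.24918178477986), np.float64(154.29254124336205)) tip (np.float64(301.4882221835801), np.float64(161.3442695714563)) lvl end (np.float64(303.6640919289147), np.float64(166.03413146808248)) seat (np.float64(310.7105680493588), np.float64(161.41155890029762))
(np.float64(344.5187312232577), np.float64(155.71654257578246)) (np.float64(319.01243999963253), np.float64(167.90294057180589)) (np.float64(314.9077469711419), np.float64(162.85789923815852))
(np.float64(314.8734087661859), np.float64(145.20029257346928)) (np.float64(289.0293825043809), np.float64(156.21024985820526)) (np.float64(288.5969541414283), np.float64(152.74873632401187))
5.975 (np.float64(236.59118400041234), np.float64(207.45316966439697)) (np.float64(188.47210696276946), np.float64(162.1641825092804))
```

View pics/c5.png

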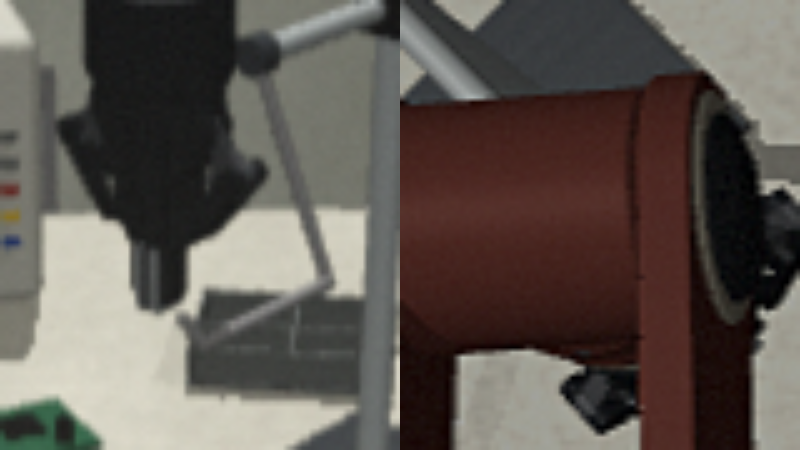

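```bash
python3 -c "
from h import *
d=cam('side')
print(proj(d,[.195,.593,.2007]),proj(d,[.195,.593,.2137]),proj(d,[.52,.1143,.25]),proj(d,[.52,.1143,.263]))
im=cv2.imread('pics/side0.png');print(cv2.cvtColor(im,6)[84:106,186:222])
"
```

```text
(np.float64(207.633909318036), np.float64(107.10937594003563)) (np.float64(207.24226217051915), np.float64(103.46635730998005)) (np.float64(310.85145048430326), np.float64(145.25096439700224)) (np.float64(310.8601645061882), np.float64(140.5327044901341))
[[ 99 104 102 103 105  99  34  17  20  37  23  19  18  16  30  26  16  29
   92 101 100 104  98  29  17  20  19  19  27  79 104 102 105 103 103 104]
 [100 102 102 102 105 101  38  19  23  25  21  22  23  17  19  23  14  39
   98 104 101 101 100  32  15  21  20  21  26  75 103 103 102 101 104 103]
 [ 97 102 104 102 104 101  44  19  19  18  21  20  20  19  21  22  22  53
   99 103 102 102  99  38  18  20  21  21  22  64 102 104 103 104 103 104]
 [104 107 108 109 109 105  69  39  27  27  22  19  22  19  18  19  26  73
  106 104 107 108 105  43  19  19  19  20  20  55 104 104 103 104 102 103]
 [112 110 112 111 109 112 103  91  92  86  51  20  15  16  14  21  39  66
  107 107 109 109 107  57  23  17  19  19  18  47 104 104 104 105 103 103]
 [111 113 112 113 111 113 112 111 113 109  62  17  16  17  18  37  66  64
  106 106 106 107 105  61
[... 1734 characters left out ...]
 113 115 114 114 115 115 115
  119 130 130 132 146 147 148 147 150 162 165 166 179 182 181 182 183 186]
 [116 117 119 116 115 130 129 126 119 137 141 144 155 155 158 168 168 170
  170 175 173 184 191 192 191 191 192 197 197 197 203 205 204 204 203 204]
 [158 168 170 169 170 176 174 174 173 178 188 188 193 194 194 200 200 198
  191 188 192 203 205 203 204 206 205 204 203 202 205 203 203 204 202 202]
 [184 190 189 190 192 199 200 199 197 199 204 204 204 205 203 203 203 204
  198 197 200 202 202 205 202 204 201 203 206 203 205 203 202 204 201 202]
 [189 188 190 191 198 203 203 204 204 204 203 203 204 204 202 203 203 205
  202 203 204 204 206 198 159 156 154 160 200 203 201 204 203 203 204 203]]
```

The seen fingertips lie ~20–25 mm above the reported TCP (row 162 against 171 predicted), so the wire swung under them. I'll raise, reopen, time it again and drop deeper.

Emit:
play_rows([
  [0,[0,0,-0.45],[0,0,0]],
  [1,[0,0,0],[0,0,0]],
  [1,[0,0,0],[0,0,0]],
  [1,[0,0,0],[0,0,0]],
  [1,[0,0,0],[0,0,0]],
  [1,[0,0,0],[0,0,0]],
])

```text
t: 6.82
tool_pos: [0.52, 0.1143, 0.1994]
tool_rot: [-2.916, -1.167, 0.001]
contact_force: [0.8, 0.3, 0.6]
opening: 0.0853
grip_force: 0.0
```

```bash
python3 -c "
from h import *
print(angles(15));o=ctrl.get_obs();print(o['t'],o['tool_pos'],o['opening'],o['contact_force'])"
```

```text
[(6.825, 6, 29), (6.875, 6, 28), (6.925, 6, 30), (6.975, 6, 30), (7.025, 6, 31), (7.075, 6, 30), (7.125, 5, 26), (7.175, -13, 60), (7.225, -21, 60), (7.275, -24, 47), (7.325, -23, 49), (7.375, -18, 62), (7.425, -11, 29), (7.475, 5, 29), (7.525, 6, 30)]
7.575 [0.52021474 0.11430112 0.19982933] 0.0850776449040446 [-0.78171937  1.04692035  0.15983964]
```

```bash
python3 -c "
from h import *
cam('side');cam('side');print(ctrl.get_obs()['t'])"
```

```text
7.675
```

Emit:
play_rows([
  [1,[0,0,0],[0,0,0]],
  [1,[0,0,0],[0,0,0]],
  [1,[0,0,0],[0,0,0]],
  [1,[0,0,1],[0,0,0]],
  [0.5,[0,0,0.2],[0,0,0]],
  [0,[0,0,0],[0,0,0]],
  [0,[0,0,0],[0,0,0]],
  [0,[0,0,0],[0,0,0]],
], force=20)

```text
t: 8.68
tool_pos: [0.5213, 0.1144, 0.1416]
tool_rot: [2.916, 1.167, 0.004]
contact_force: [3.4, -2.9, -0.3]
opening: 0.0126
grip_force: 0.4
```

```bash
python3 -c "
from h import *
o=ctrl.get_obs();print(o['t'],o['tool_pos'],o['opening'],o['grip_force']);print(angles(5))
d=cam('side');cv2.imwrite('pics/c6.png',cv2.resize(d['color'][80:200,270:390],(600,600)));o=ctrl.get_obs();print(o['opening'],o['grip_force'])"
```

```text
8.675 [0.52134527 0.1143738  0.14163995] 0.012628452701282607 0.4466820973902941
[(8.675, -3, 17), (8.725, -3, 21), (8.775, -3, 20), (8.825, -3, 21), (8.875, -3, 21)]
0.007046811246590804 19.65313285589218
```

View pics/c6.png

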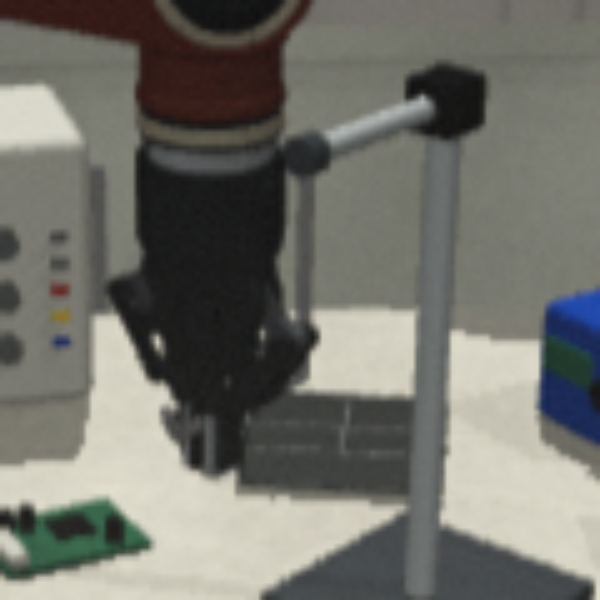

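It caught the wire: the hook is vertical, with the opening ≈ 7–8 mm (the wire) at 20 N. Now a slow release.

Emit:
play_rows([
  [0.1,[0,0,0],[0,0,0]],
  [0.13,[0,0,0],[0,0,0]],
  [0.17,[0,0,0],[0,0,0]],
  [0.25,[0,0,0],[0,0,0]],
  [0.45,[0,0,0],[0,0,0]],
  [1,[0,0,0],[0,0,0]],
  [1,[0,0,0],[0,0,0]],
  [1,[0,0,0],[0,0,0]],
])

```text
t: 9.98
tool_pos: [0.5202, 0.1143, 0.1398]
tool_rot: [-2.917, -1.167, -0.0]
contact_force: [0.6, -0.4, -0.5]
opening: 0.0852
grip_force: 0.0
```

Emit:
play_rows([
  [1,[0,0,0],[0,0,0]],
  [1,[0,0,-0.6],[0,0,0]],
  [1,[0,0,-1],[0,0,0]],
  [1,[0,0,-1],[0,0,0]],
  [1,[-0.5,0,-0.6],[0,0,0]],
  [1,[-1,0,0],[0,0,0]],
  [1,[0,0,0],[0,0,0]],
  [1,[0,0,0],[0,0,0]],
])

```text
t: 10.98
tool_pos: [0.466, 0.0626, 0.2998]
tool_rot: [-2.917, -1.167, -0.001]
contact_force: [0.5, -0.5, 0.3]
opening: 0.0855
grip_force: 0.0
```

```bash
python3 -c "
from h import *
print(angles(14));o=ctrl.get_obs();print(o['t'],o['tool_pos'],o['opening'],o['contact_force'])
s=cam('side');t=cam('top')
hsv=cv2.cvtColor(t['color'],6);im=np.hstack([cv2.resize(s['color'][80:200,270:390],(400,400)),cv2.resize(t['color'][110:230,120:240],(400,400))]);cv2.imwrite('pics/c7.png',im)
print(o['q'])
plan([(.45,-.05,.30,-66,5),(.425,-.21,.26,-86.7,5)])"
```

```text
[(10.975, -2, 79), (11.025, -2, 80), (11.075, -2, 80), (11.125, -2, 80), (11.175, -2, 80), (11.225, -2, 80), (11.275, -2, 80), (11.325, -2, 80), (11.375, -2, 80), (11.425, -2, 80), (11.475, -2, 79), (11.525, -2, 79), (11.575, -2, 79), (11.625, -2, 80)]
11.675 [0.4659595  0.0625601  0.29979869] 0.08567524857053212 [-0.19590459  0.15983963  0.67914274]
[-2.50320781e-02 -3.65766556e-01  1.82530964e+00  1.04883403e-05
  1.68204403e+00  7.84208652e-01]
[1, [-0.36, 0.28, -0.0], [0.0, -0.0, 0.49]] 
[1, [-0.34, 0.31, -0.0], [0.0, -0.0, 0.49]] 
[1, [-0.31, 0.33, -0.0], [0.0, -0.0, 0.49]] 
[1, [-0.29, 0.35, -0.0], [0.0, -0.0, 0.49]] 
[1, [-0.27, 0.37, -0.0], [0.0, -0.0, 0.49]] 
[1, [-0.35, 0.54, 0.16], [-0.0, -0.0, 0.52]] 
[1, [-0.31, 0.57, 0.16], [-0.0, -0.0, 0.52]] 
[1, [-0.27, 0.59, 0.16], [-0.0, -0.0, 0.52]] 
[1, [-0.23, 0.61, 0.16], [-0.0, -0.0, 0.52]] 
[1, [-0.18, 0.62, 0.16], [-0.0, -0.0, 0.52]]
```

View pics/c7.png

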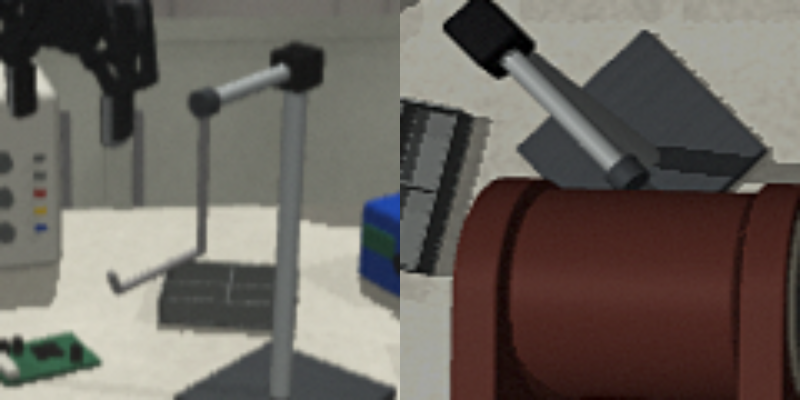

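The hook hangs plumb and still (shank (202,110)-(202,250) in the crop, tip (115,280)), untouched for over 1.4 s. Next, the near-slot carrier.

Emit:
play_rows([
  [1,[-0.36,0.28,0],[0,0,0.49]],
  [1,[-0.34,0.31,0],[0,0,0.49]],
  [1,[-0.31,0.33,0],[0,0,0.49]],
  [1,[-0.29,0.35,0],[0,0,0.49]],
  [1,[-0.27,0.37,0],[0,0,0.49]],
  [1,[-0.35,0.54,0.16],[0,0,0.52]],
  [1,[-0.31,0.57,0.16],[0,0,0.52]],
  [1,[-0.27,0.59,0.16],[0,0,0.52]],
])

```text
t: 12.78
tool_pos: [0.435, -0.1474, 0.2757]
tool_rot: [3.126, 0.312, 0.001]
contact_force: [0.7, -0.7, 0.6]
opening: 0.085
grip_force: 0.0
```

Emit:
play_rows([
  [1,[-0.23,0.61,0.16],[0,0,0.52]],
  [1,[-0.18,0.62,0.16],[0,0,0.52]],
  [1,[0,0,0.6],[0,0,0]],
  [1,[0,0,0.6],[0,0,0]],
  [1,[0,0,0.6],[0,0,0]],
  [1,[0,0,0],[0,0,0]],
  [1,[0,0,0],[0,0,0]],
])

```text
t: 13.65
tool_pos: [0.4257, -0.2108, 0.1712]
tool_rot: [3.139, 0.089, 0.002]
contact_force: [-0.6, -0.1, 0.6]
opening: 0.0853
grip_force: 0.0
```

```bash
python3 -c "
from h import *
o=ctrl.get_obs();print(o['t'],o['tool_pos'],o['opening'],o['contact_force'],np.degrees(o['q'][5]))
s=cam('side');t=cam('top')
p=o['tool_pos']
for dz in (0,.024,.043): print(dz,proj(s,p+np.array([0,-.045,dz])))
print('bar near end px',proj(s,[.427,-.2365,.13]),'top',proj(t,[.4255,-.211,.13]))
im=np.hstack([cv2.resize(s['color'][200:320,230:350],(400,400),interpolation=2),cv2.resize(t['color'][190:270,320:400],(400,400),interpolation=2)]);cv2.imwrite('pics/c8.png',im)
plan([(.4255,-.211,.09,-86.7,2)])"
```

```text
13.65 [ 0.42571555 -0.21081101  0.17116255] 0.08526510445660329 [-0.62598399 -0.11221785  0.6255545 ] 51.43470985954598
0 (np.float64(275.49642148184375), np.float64(257.85042426694537))
0.024 (np.float64(275.0653831985904), np.float64(247.69170301606187))
0.043 (np.float64(274.71624016810875), np.float64(239.46309117077394))
bar near end px (np.float64(276.80793511834474), np.float64(268.64987412391736)) top (np.float64(366.4346965207998), np.float64(238.66891742363904))
[1, [-0.01, -0.0, 0.82], [0.01, -0.01, -0.0]] 
[1, [-0.01, -0.0, 0.82], [0.01, -0.01, -0.0]]
```

View pics/c8.png

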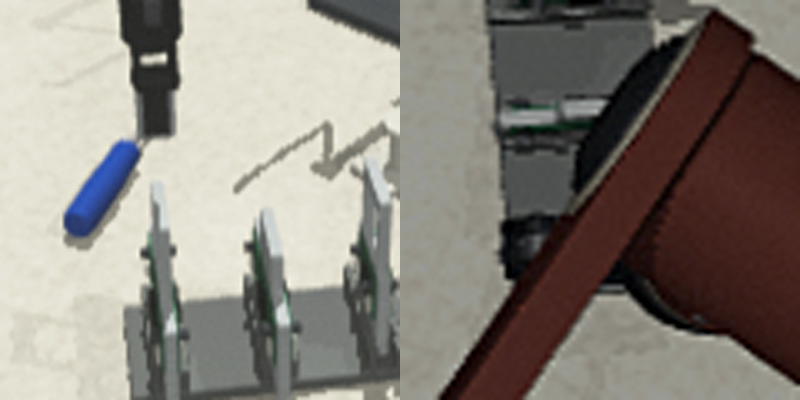

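The crop shows the near fingertip bottom at (155,135) → full (276.5,240.5), i.e. 42 mm above the reported TCP when open, right over the carrier's bar at (160,200). I'll descend to tips ≈ 0.097 and grip.

Emit:
play_rows([
  [1,[0,0,0.8],[0,0,0]],
  [1,[0,0,0.8],[0,0,0]],
  [1,[0,0,0.7],[0,0,0]],
  [1,[0,0,0],[0,0,0]],
  [0.5,[0,0,0],[0,0,0]],
  [0.5,[0,0,0],[0,0,0]],
  [0.5,[0,0,0],[0,0,0]],
  [0.5,[0,0,0],[0,0,0]],
], force=40)

```text
t: 14.75
tool_pos: [0.4268, -0.2114, 0.0573]
tool_rot: [3.138, 0.089, 0.006]
contact_force: [0.1, 1.7, 5.2]
opening: 0.0494
grip_force: 43.1
```

Emit:
play_rows([
  [0.4,[0,0,0],[0,0,0]],
  [0.4,[0,0,0],[0,0,0]],
  [0.4,[0,0,0],[0,0,0]],
  [0.4,[0,0,0],[0,0,0]],
])

```text
t: 15.25
tool_pos: [0.4268, -0.2115, 0.0573]
tool_rot: [3.138, 0.089, 0.006]
contact_force: [-1.0, 1.1, 6.6]
opening: 0.0495
grip_force: 43.1
```

Gripped at 49.5 mm, the eye's width. Lifting straight up.

Emit:
play_rows([
  [0.4,[0,0,-0.3],[0,0,0]],
  [0.4,[0,0,-0.5],[0,0,0]],
  [0.4,[0,0,-0.7],[0,0,0]],
  [0.4,[0,0,-1],[0,0,0]],
  [0.4,[0,0,-1],[0,0,0]],
  [0.4,[0,0,-0.9],[0,0,0]],
  [0.4,[0,0,0],[0,0,0]],
  [0.4,[0,0,0],[0,0,0]],
])

```text
t: 16.25
tool_pos: [0.4247, -0.2101, 0.2741]
tool_rot: [-3.14, -0.088, 0.001]
contact_force: [0.3, -0.3, -2.1]
opening: 0.05
grip_force: 43.2
```

```bash
python3 -c "
from h import *
o=ctrl.get_obs();p=np.array(o['tool_pos']);print(o['t'],p,o['opening'],o['grip_force'],o['contact_force'])
s=cam('side')
hsv=cv2.cvtColor(s['color'],cv2.COLOR_BGR2HSV)
# expected carrier features with grip: origin z = tcp - .0573+.012
oz=p[2]-.0573+.012
for n,y,z in(('near bottom',-.055,0),('plate top near',-.055,.062),('bar top near',-.025,.118)): print(n,proj(s,[p[0],p[1]+y,oz+z]))
base=cv2.imread('pics/side0.png');df=cv2.absdiff(base,s['color']).max(2)
sub=df[:,:]>25; print('old slot diff',sub[262:300,272:288].sum())
g=(hsv[...,1]>70)&(hsv[...,0]>40)&(hsv[...,0]<90)&(df>20); g=g[120:300,230:330]; v,u=np.nonzero(g); print('green new',len(v),u.min()+230,u.max()+230,v.min()+120,v.max()+120)
for r in range(200,262,4): # light plate edge columns
    print(r, ''.join('#' if k else '.' for k in sub[r,255:300]))
"
```

```text
16.25 [ 0.42465733 -0.21013985  0.27414815] 0.04995174784968534 43.196074068546295 [ 0.29879394 -0.26748935 -2.14848139]
near bottom (np.float64(273.8771715811546), np.float64(235.76360246911426))
plate top near (np.float64(272.63538270777644), np.float64(207.06259960183178))
bar top near (np.float64(271.51443415844386), np.float64(171.834108049622))
old slot diff 316
green new 3 272 278 198 205
200 ...............##########....................
204 ...............##########....................
208 ...............##########....................
212 ..............##############.................
216 ................##########...................
220 .................#########...................
224 ..................#######....................
228 ...................#####.....................
232 ....................##.#.....................
236 .....................#..#....................
240 .............................................
244 .............................................
248 .............................................
252 .............................................
256 ....................####.....................
260 ....................#####....................
```

The carrier is up, with its bottom edge at row ≈236 as predicted, so the eye is at TCP+0.063. Now to a point before the hook's tip, in line with the wire.

```bash
python3 -c "
from h import *
e=lambda x:PIV+HX*x-.004*HY
a=e(-.165);print(a,e(-.075));plan([(a[0],a[1],.274,-46.3,9),(a[0],a[1],.166,-46.3,4)],.4)"
```

```text
[0.457465 0.050258] [0.522535 0.112358]
[0.4, [0.11, -0.57, -0.0], [-0.0, 0.0, -0.56]] 
[0.4, [0.15, -0.56, -0.0], [-0.0, 0.0, -0.56]] 
[0.4, [0.19, -0.55, -0.0], [-0.0, 0.0, -0.56]] 
[0.4, [0.24, -0.53, -0.0], [-0.0, 0.0, -0.56]] 
[0.4, [0.28, -0.51, -0.0], [-0.0, 0.0, -0.56]] 
[0.4, [0.32, -0.49, -0.0], [-0.0, 0.0, -0.56]] 
[0.4, [0.35, -0.46, -0.0], [-0.0, 0.0, -0.56]] 
[0.4, [0.39, -0.43, -0.0], [-0.0, 0.0, -0.56]] 
[0.4, [0.42, -0.4, -0.0], [-0.0, 0.0, -0.56]] 
[0.4, [-0.0, -0.0, 0.54], [-0.0, 0.0, -0.0]] 
[0.4, [-0.0, -0.0, 0.54], [-0.0, 0.0, -0.0]] 
[0.4, [-0.0, -0.0, 0.54], [-0.0, 0.0, -0.0]] 
[0.4, [-0.0, -0.0, 0.54], [-0.0, 0.0, -0.0]]
```

Emit:
play_rows([
  [0.4,[0.11,-0.57,0],[0,0,-0.56]],
  [0.4,[0.15,-0.56,0],[0,0,-0.56]],
  [0.4,[0.19,-0.55,0],[0,0,-0.56]],
  [0.4,[0.24,-0.53,0],[0,0,-0.56]],
  [0.4,[0.28,-0.51,0],[0,0,-0.56]],
  [0.4,[0.32,-0.49,0],[0,0,-0.56]],
  [0.4,[0.35,-0.46,0],[0,0,-0.56]],
  [0.4,[0.39,-0.43,0],[0,0,-0.56]],
])

```text
t: 17.3
tool_pos: [0.4541, 0.0212, 0.2723]
tool_rot: [-2.958, -1.054, 0.006]
contact_force: [-0.2, 0.0, -1.2]
opening: 0.0496
grip_force: 43.2
```

Emit:
play_rows([
  [0.4,[0.42,-0.4,0],[0,0,-0.56]],
  [0.4,[0,0,0.54],[0,0,0]],
  [0.4,[0,0,0.54],[0,0,0]],
  [0.4,[0,0,0.54],[0,0,0]],
  [0.4,[0,0,0.54],[0,0,0]],
  [0.4,[0,0,0],[0,0,0]],
  [0.4,[0,0,0],[0,0,0]],
])

```text
t: 18.18
tool_pos: [0.4588, 0.0488, 0.1669]
tool_rot: [-2.917, -1.165, 0.001]
contact_force: [0.3, -0.3, -0.8]
opening: 0.0497
grip_force: 43.3
```

```bash
python3 -c "
from h import *
o=ctrl.get_obs();p=np.array(o['tool_pos']);print(o['t'],p,o['opening'],o['grip_force'],o['contact_force'])
print(angles(2));s=cam('side')
e=p+[0,0,.0627]
def cp(y,z): return proj(s,np.r_[e[:2]+HY*y,e[2]+z])
print('bar top ends',cp(-.025,.01),cp(.025,.01),'opening bottom',cp(-.019,-.046),cp(.019,-.046),'plate bottom',cp(-.055,-.108),cp(.055,-.108))
c=s['color'][135:225,250:345]; cv2.imwrite('pics/c9.png',cv2.resize(c,(760,720)))
g=cv2.cvtColor(c,6)
for r in range(0,90,2): print(r+135,''.join('@%#*+=-:. '[min(9,int(v)//22)] for v in g[r,:80]))
e2=PIV+HX*-.08-.004*HY
plan([(e2[0],e2[1],.166,-46.3,6)],.4)
"
```

```text
18.175 [0.45879916 0.048837   0.16685145] 0.04966119717951509 43.2572503387928 [ 0.25269773 -0.26492967 -0.82953133]
[(18.175, -2, 83), (18.225, -2, 82)]
bar top ends (np.float64(295.0779778849645), np.float64(163.0960276137409)) (np.float64(280.57964195680665), np.float64(157.32858339837657)) opening bottom (np.float64(293.6656422902127), np.float64(182.9245338012003)) (np.float64(282.89050643864095), np.float64(178.25753481920407)) plate bottom (np.float64(304.3835800964612), np.float64(209.44135263251928)) (np.float64(273.9164766529046), np.float64(195.11165148692024))
135 ===============+%%%%%%##%%%%%%%%%%%%%%%%%%%%%%%%%%@%+======+***================+
137 ========++++====#%%%#%%#%%%%%%%%%%%%%%%%%%%%%%%%%%%%#======+***================+
139 =======*####*===+%%%%%%%%%%%%%%%%%%%%%%%%%%%%%%%%%###+=====+***================+
141 =======*####*====#%%%%%%%%%%%%%%%%%%%%%%%%%%%%%%%%####+++==*#*+================+
143 ========+***=====*%%%%%%%%%%%%%%%%%%%%%%%%%%%%%%%%#####****#%#-                =
145 =================+%%%%*=#%%%%%%%%%%%%%%%%%%%%%%%%%%%%%%%%###%%=                =
147 =======
[... 2884 characters left out ...]
                                                                               
217              ...                                                                
219          .                                                                      
221       ..                                                                        
223                                                                                 
[0.4, [0.28, -0.01, 0.01], [0.0, -0.0, -0.0]] 
[0.4, [0.28, -0.01, 0.01], [0.0, -0.0, -0.0]] 
[0.4, [0.28, -0.01, 0.01], [0.0, -0.0, -0.0]] 
[0.4, [0.28, -0.01, 0.01], [0.0, -0.0, -0.0]] 
[0.4, [0.28, -0.01, 0.01], [0.0, -0.0, -0.0]] 
[0.4, [0.28, -0.01, 0.01], [0.0, -0.0, -0.0]]
```

The pixel map shows the eye's opening at (285–293, 165–181), the plate's bottom corner at (308,209) and the hook tip at (305,163), all within ~3 px of prediction. Inserting along the wire.

Emit:
play_rows([
  [0.4,[0.28,-0.01,0.01],[0,0,0]],
  [0.4,[0.28,-0.01,0.01],[0,0,0]],
  [0.4,[0.28,-0.01,0.01],[0,0,0]],
  [0.4,[0.28,-0.01,0.01],[0,0,0]],
  [0.4,[0.28,-0.01,0.01],[0,0,0]],
  [0.4,[0.28,-0.01,0.01],[0,0,0]],
  [0.4,[0,0,0],[0,0,0]],
])

```text
t: 19.2
tool_pos: [0.5182, 0.1096, 0.1636]
tool_rot: [-2.917, -1.167, 0.001]
contact_force: [-1.3, 1.0, -1.4]
opening: 0.0493
grip_force: 43.2
```

```bash
python3 -c "
from h import *
o=ctrl.get_obs();p=np.array(o['tool_pos']);print(o['t'],p,o['opening'],o['grip_force'],o['contact_force'])
print(angles(4));s=cam('side');c=s['color'][135:225,270:360];g=cv2.cvtColor(c,6)
for r in range(0,84,2): print(r+135,''.join('@%#*+=-:. '[min(9,int(v)//22)] for v in g[r,:80]))
"
```

```text
19.2 [0.51819486 0.10955719 0.1636468 ] 0.04933346832110887 43.22634547948837 [-1.27613589  1.02980524 -1.41937674]
[(19.2, 26, 0), (19.25, 39, 1), (19.3, 26, 0), (19.35, 26, 0)]
135 =+===============++*#%%%%%%%%%%%%%%%%%%%%%%%%%%%%%%%%#%%###**#%%*===============
137 ###+======****===++*#%%%%*#%%%%%%%%%%%%%%%%%%%%%%%%%%*%%%%%%#%%%*===============
139 ####+=====++++===++**%%%%**%%%%%%%%%%%%%%%%%@%%%%%%%%#%%%%%%%%%%+===============
141 ###*=============++**#%%%%%%%%%%%%%%%%%%%%%%%%%##%%%%%%%%%%%%%%*------------:-==
143 ==========+======+-...#@%%%%%%%%%%%%#-...*%%%#.-+%%%%%%%%%%%%%#.                
145 =================+:   -*#%%%%%%%%%%%*.   =%%%%%%%%%%%%%%%%%%%%+                 
147 ***+======+***===+-       .#%%%%%%%+.     =%@%%%#*%%%%%%%%%%%#.                 
149 ####*=====+*++===+-        -#%%%%#++-.     :*%%%*.#%%%%%%%%%%*                  
151 ####+============+:         +##%%*+++++=-.  :#%%%+#%%%%%%%%%%+                  
153 +++==============+:         =**%%*++++++++-:.*%%%%%%%%%%%%%%#=                  
155 =================+-         =**%%*+*+.:=+++++*%%%%%%%%%%*++**-     
[... 1867 characters left out ...]
****************
201                                                   ..+#######********************
203                                                     .:=+*########***************
205                                                         ..=+*########***********
207                                                             ...=+*########******
209                                                                  ..=++*########*
211   ....                                                                ..=+*#####
213 ...                                                                       ...=+*
215                                                                                .
217
```

The wire passes through the eye's opening (cols 303–315, rows 161–167). Lowering.

Emit:
play_rows([
  [0.4,[0,0,0.12],[0,0,0]],
  [0.4,[0,0,0.12],[0,0,0]],
  [0.4,[0,0,0.08],[0,0,0]],
  [0.4,[0,0,0.04],[0,0,0]],
  [0.4,[0,0,0.02],[0,0,0]],
  [0.4,[0,0,0],[0,0,0]],
])

```text
t: 20.2
tool_pos: [0.5178, 0.1089, 0.1449]
tool_rot: [2.917, 1.165, 0.0]
contact_force: [0.2, 0.2, -0.9]
opening: 0.0494
grip_force: 43.2
```

Emit:
play_rows([
  [0.4,[0,0,0.03],[0,0,0]],
  [0.4,[0,0,0],[0,0,0]],
])

```text
t: 20.45
tool_pos: [0.5177, 0.1089, 0.1433]
tool_rot: [-2.917, -1.165, 0.0]
contact_force: [-0.4, -0.0, -1.3]
opening: 0.0494
grip_force: 43.2
```

Emit:
play_rows([
  [0.4,[0,0,0.03],[0,0,0]],
  [0.4,[0,0,0],[0,0,0]],
])

```text
t: 20.7
tool_pos: [0.5181, 0.1088, 0.1424]
tool_rot: [2.917, 1.165, 0.001]
contact_force: [-0.8, -0.5, 1.0]
opening: 0.05
grip_force: 43.5
```

Emit:
play_rows([
  [0.4,[0,0,0.03],[0,0,0]],
  [0.4,[0,0,0],[0,0,0]],
])

```text
t: 20.95
tool_pos: [0.5186, 0.1085, 0.1422]
tool_rot: [2.916, 1.165, 0.003]
contact_force: [-1.3, -2.4, 6.5]
opening: 0.0495
grip_force: 43.9
```

Emit:
play_rows([
  [0.4,[0,0,0.03],[0,0,0]],
  [0.4,[0,0,0],[0,0,0]],
])

```text
t: 21.2
tool_pos: [0.5192, 0.1082, 0.142]
tool_rot: [2.915, 1.164, 0.004]
contact_force: [-4.1, -4.3, 10.7]
opening: 0.0494
grip_force: 44.2
```

Contact came at the predicted height. I'll relax the press, then open slowly.

Emit:
play_rows([
  [0.4,[0,0,-0.07],[0,0,0]],
  [0.4,[0,0,0],[0,0,0]],
  [0.55,[0,0,0],[0,0,0]],
  [0.58,[0,0,0],[0,0,0]],
  [0.61,[0,0,0],[0,0,0]],
  [0.65,[0,0,0],[0,0,0]],
  [0.75,[0,0,0],[0,0,0]],
  [1,[0,0,0],[0,0,0]],
], force=20)

```text
t: 22.2
tool_pos: [0.5176, 0.1089, 0.1422]
tool_rot: [-2.917, -1.165, 0.0]
contact_force: [-0.0, -0.4, -0.1]
opening: 0.0797
grip_force: 0.0
```

Emit:
play_rows([
  [1,[0,0,0],[0,0,0]],
  [1,[0,0,0],[0,0,0]],
  [1,[0,0,0],[0,0,0]],
  [1,[0,0,0],[0,0,0]],
])

```text
t: 22.7
tool_pos: [0.5177, 0.1089, 0.1423]
tool_rot: [2.917, 1.166, 0.0]
contact_force: [-0.4, -0.3, -0.9]
opening: 0.0858
grip_force: 0.0
```

```bash
python3 -c "
from h import *
o=ctrl.get_obs();print(o['t'],o['tool_pos'],o['opening'],o['contact_force'])
G=[]
for i in range(5):
  G.append(cv2.cvtColor(cam('side')['color'],6)[135:225,270:360].astype(int)); cam('top')
print([int((abs(g-G[0])>25).sum()) for g in G])
for r in range(0,76,2): print(r+135,''.join('@%#*+=-:. '[min(9,int(v)//22)] for v in G[-1][r,:80]))
"
```

```text
22.7 [0.5177335  0.10892111 0.14232916] 0.08575098181803549 [-0.40204604 -0.27852158 -0.8807554 ]
[0, 6, 0, 16, 65]
135 =================+%%%%%%%%%%%%%%%%%%%%%%%%%%%%%%%%%%%%*====+**+=================
137 ##*+======****===+%%%%%%%%%##%%%%%%%%%%%%%%%%%%%%%%%%%#+===+*#*+================
139 ####======++++===*%%%%%%%%%+=%%%%%%%%%%%%%%%%%%%%%%%%#######**%%#===============
141 ###*=============*%%%%#%%%%#%%%%%%%%%%%%%%%%%%%%%%%%%#%%%%%%#%%%#------:-:::-:==
143 =================#%%%%%%%%%%%%%%%%%%%%%%%%%%%%%%%%%%%%%%%%%%%%%%*               
145 =================#%%%%%%%%%%%%%%%%%%%%%%%%%%%%%%%%%%%%%%%%%%%#%%#:              
147 ***+======+***===+##*%%%%%%%%%%%*:#%%%%%%%%%%%%%%%++%%%%%%%%%%%%%-              
149 ####*=====+*++====:  .*%%%%%%%#-   ..--*%%%%%%%%*.  *%%%%%%%%%%%%=              
151 ###*+============+:   .*%%%%%%#=        .:-+%%%%%#*#%%%%%%%%%%%%%+              
153 ++===============+:    =#*%%%%%*            .#%%%%%%#%%%%%%%%%%%%*              
155 =================+-    :*#%%%%@*             .+*%%%%*.+%%%%%%%%%%*              
157 =================+:    :**%%%%%*  -=:.       
[... 1545 characters left out ...]
:-=*****************
195 :+****=....            .     .:-=+++++++=+==++*##*=+#*+++=+*********************
197                                  ..:==++++++====+++***+++***********************
199                                       .:-=++++++=======++***********************
201                                           .:-=++++=+===++###********************
203                                               .:-=+++++++########***************
205                                                   .:-=++=.=+*#########**********
207                                                       ..    ...=+*########******
209                                                                  ..=++*########*
```

The carrier hangs from the wire between the open fingers, barely moving. Backing straight up.

Emit:
play_rows([
  [1,[0,0,-0.2],[0,0,0]],
  [1,[0,0,-0.5],[0,0,0]],
  [1,[0,0,-0.6],[0,0,0]],
  [1,[0,0,-0.8],[0,0,0]],
  [1,[0,0,-0.8],[0,0,0]],
  [1,[-0.5,0,-0.5],[0,0,0]],
  [1,[-1,0,0],[0,0,0]],
  [1,[-1,0,0],[0,0,0]],
])

```text
t: 24.2
tool_pos: [0.4264, 0.0221, 0.3138]
tool_rot: [2.916, 1.167, 0.003]
contact_force: [-0.6, -1.1, 0.5]
opening: 0.0852
grip_force: 0.0
```

```bash
python3 -c "
from h import *
o=ctrl.get_obs();print(o['t'],o['tool_pos'],o['contact_force'])
print([a[1:] for a in angles(14)]);G=[]
for i in range(8):
  G.append(cv2.cvtColor(cam('side')['color'],6)[135:225,270:360].astype(int)); cam('top')
print([int((abs(g-G[0])>25).sum()) for g in G],ctrl.get_obs()['t'])
for r in range(0,76,2): print(r+135,''.join('@%#*+=-:. '[min(9,int(v)//22)] for v in G[-1][r,:80]))
"
```

```text
24.2 [0.42637971 0.02211607 0.31378608] [-0.56110971 -1.13917891  0.48677544]
[(-2, 80), (-2, 81), (-2, 81), (-2, 80), (-2, 80), (-2, 80), (-2, 80), (-2, 79), (-2, 80), (-2, 80), (-2, 81), (-2, 81), (-2, 80), (-2, 81)]
[0, 1, 19, 83, 138, 142, 91, 22] 25.7
135 =+===============++**+=========+=======+***+===============***+=================
137 ##*+=====+*#**===++**+=========+=======+***================+**+=================
139 ####+=====++++===++**+=========+=======+***+===============+**+=================
141 ###*=============++**+=================+***+===============+**=---------------==
143 +++=======++++===+-..................... ........          +*+                  
145 =================+-                                        +*+                  
147 ***+======+***===+-                                        +*+                  
149 ####*=====+*++===+-                                        +*+                  
151 ####+============+-                                        +*+                  
153 +++==============+-                                        +*=            
[... 1686 characters left out ...]
:-+*****************
195 :*****+....  .............. ..:-=+++++++++++++*##*=+##+++=+*********************
197                               ....::==+++++++++=+++*#*+++***********************
199                                       .:==++++++++=++++++***********************
201                                           .:=++++++++++++###********************
203                                              ..:-=++++++*########***************
205                                                   .:==++=:=+*#########**********
207                                                       ..    ..:=+*#########*****
209  .                                                               .:=++*########*
```

```bash
python3 -c "
from h import *
print(ctrl.finish_job())"
```

```text
the job is handed in; nothing more can be done
None
```

The wide carrier with the eye hangs released on the hook's wire, near upright with only a slight sway, and I handed the job in after about 26 s; no verdict came back. On the way, the hook hung still by itself for about 1.4 s; my first attempt to catch it had missed.

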